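# Make up two assembly kits at the riveting bench

## Task

Make up two kits from the parts standing on the bench: the red knob, the brass bush and the blue profile go in the flat green kit tray, the black knob and the white buffer in the flat blue one. Stand each part upright and flat on the floor of a compartment of its own (any compartment of the right tray). Leave the yellow knob and the steel hex nut standing where they are.

Things in the scene. Friction and masses are not known exactly. Their poses are not given: they have to be found in the camera images.
- red_knob_mid (a point): Red lobed clamping knob, 60 mm tall, standing upright: round red plastic head 44 mm across from 22 to 56 mm up, over a steel foot 42 mm across, and a small steel insert (18 mm across) on top. About 0.12 kg. Goes in the green tray. The point is its centre, on its axis, 30 mm above its underside; z up its axis. 
- brass_bush_mid (a point): Flanged brass bush, 60 mm tall, about 0.35 kg, standing upright on its flange: flange 48 mm across and 8 mm thick, above it a plain round body 38 mm across, dark bore seen on top. Goes in the green tray. The point is its centre, on its axis, 30 mm above its underside; z up its axis.
- profile_mid (a point): Short upright cut of slotted aluminium profile, painted blue, 40 x 40 x 60 mm tall, about 0.14 kg, with a dark slot down the middle of each side. Goes in the green tray; at any angle about the vertical. The point is its centre, 30 mm above its underside; z up, x and y square to its flat sides (its yaw is random).
- black_knob_mid (a point): Black lobed clamping knob, 60 mm tall, standing upright: round black plastic head 44 mm across from 22 to 56 mm up, over a steel foot 42 mm across, and a small steel insert (18 mm across) on top. About 0.12 kg. Goes in the blue tray. The point is its centre, on its axis, 30 mm above its underside; z up its axis. 
- white_buffer_mid (a point): Machine buffer, 60 mm tall over all, about 0.15 kg: white plastic cylinder 40 mm across from 6 to 42 mm up, on a steel foot disc 42 mm across, with a steel disc 28 mm across and 6 mm thick on top of it and above that a brass stud 12 mm thick and 12 mm tall on top. Goes in the blue tray. The point is its centre, on its axis, 30 mm above its underside (in the white part); z up its axis.
- yellow_knob_mid (a point): Yellow lobed clamping knob, 60 mm tall, standing upright: round yellow plastic head 44 mm across from 22 to 56 mm up, over a steel foot 42 mm across, and a small steel insert (18 mm across) on top. Not wanted in these kits: must stay where it stands. The point is its centre, on its axis, 30 mm above its underside; z up its axis. 
- hex_nut_mid (a point): Long steel hexagon coupling nut, 36 mm across the flats, 60 mm tall, standing upright with a dark hole on top. Not wanted in these kits: must stay where it stands. The point is its centre, 30 mm above its underside; z up its axis.
- green_tray: Green kit tray with three square compartments in a row, each 74 x 74 mm inside, their centres at y = -78, 0 and +78 mm in the tray's frame. The tray is fixed to the bench, 82 mm wide along its x. Its floor is 3 mm thick, the walls and dividers 4 mm thick and only 6 mm higher than the floor (9 mm above the bench). Origin: centre of its underside, on the bench; z up; the row of compartments runs along its y. 238 mm long.
- blue_tray: Blue kit tray with two square compartments in a row, each 74 x 74 mm inside, their centres at y = -39 and +39 mm in the tray's frame. The tray is fixed to the bench, 82 mm wide along its x. Its floor is 3 mm thick, the walls and dividers 4 mm thick and only 6 mm higher than the floor (9 mm above the bench). Origin: centre of its underside, on the bench; z up; the row of compartments runs along its y. 160 mm long.
Mind the look-alikes: they are no part of the job. There is more than one size of the part that bears red_knob_mid; the job needs the largest.

How it is judged:
By the outcome, as a careful person would: the job done as asked, in the order asked, and still so for the second after the job is handed in, with the robot touching nothing.
It also fails if it takes over 118 s, if anything falls off the work surface, if the arm or the gripper's body presses on something with over 40 N, if the wrist force passes 120 N, or if a joint passes its speed limit or range.

## Robot

A 6-joint arm with a two-finger parallel gripper is mounted at the origin on the work surface. World frame = base frame: x ahead of the robot, y to its left, z up, the work surface at z = 0. Lengths are in m, angles in rad, forces in N, time in s.
With the tool pointing down it reaches from about 0.2 to 0.875 m from the base axis. Payload 3.4 kg.
Tool frame: the origin (TCP) lies between the finger pads; the fingertips stand 25 mm ahead of it and the grasp point (between the pads) lies 6 mm ahead of it (r.nose_length is the z of the fingertips in the tool frame, in m); z points along the fingers, y is the line along which they close (so a half turn about z gives the same grasp; the last joint's range is limited). The gripper opens to 94 mm and grips with 3 to 60 N. Pads are 16 mm wide; open, the fingers measure 119 mm over their backs; the gripper's body (75 mm by 177 mm) begins 78 mm behind the grasp point.
Start: joints at [1.035, 0.276, 1.505, -0, 1.361, -0.121], TCP at [0.232, 0.526, 0.23] pointing down, gripper open.
Joint ranges: [-2.89, 2.89], [-0.75, 2.08], [0.22, 2.7], [-1.18, 4.32], [0.11, 2.71], [-2.7, 2.7]. Speed limits (rad/s): [2.57, 2.57, 3.14, 3.14, 3.14, 3.14].

## Interface

Orientations are given as a unit quaternion [w, x, y, z].
In Python, from plant import r, gripper_to, inverse_kinematics, vision, models, telemetry gives the robot as it stands. Calls block until the motion is done:
- r.move_to(position, orientation): joint-space move of the TCP to a pose.
- r.move_l(position, rot=None, vel=0.15, guard=None): straight line of the TCP; rot=None keeps the orientation; vel is the mean speed in m/s. With guard (N) it stops when the force on the tool has changed by that much, and returns True; else False.
- r.movej(angles): joint-space move.
- gripper_to(opening, f_grip=None): finger opening in m; f_grip is the grip in N (None keeps the last); returns when the fingers have stopped.
- r.hold(seconds).
- inverse_kinematics(position, orientation): joint angles nearest the present ones, or None.
- vision.snapshot(name): name is "scene" or "top"; returns the picture (420x560x3 uint8, red, green, blue); there is no depth.
- vision.get_calibration(name): a dict with "fx", "fy", "cx", "cy" (pixels), "position" and "orientation" of the camera in the world. Camera axes: x right, y down, z forward; pixel columns grow to the right and rows downward; lengths in m; the calibration is good to about 2 mm. A picture is of the moment at which its call begins. get_calibration takes no time and is no camera call.
A pose or a line that the arm cannot do raises r.PlanningError and nothing moves.
- r.sign_off(): hands the job in; it is judged then, once.
Trained networks look in the newest picture that a camera, given by its name, has taken for a name from the list of things; names that differ only in an ending like _2 or _b are one class to them, and where a whole thing is asked for, a point or a joint stands for the part that bears it (a point fixed in the world has none). Each returns a list of dicts, best first, with "score" (0 to 1); they miss things now and then, are a little off and sometimes report something else, mostly with a low value. They report only what shows in the picture. A call takes as long as a camera call. They do not tell look-alikes from the thing itself.
- models.boxes_of(thing, camera): "at" ([x, y, z] in m, in world coordinates, good to about 4 mm: the middle of the surface that is visible of it).
- models.regions_of(thing, camera): "pixels" (420x560 bool, what is visible of it).
- models.mark_of(thing, camera): "at" ([x, y, z] in m, in world coordinates, good to about 4 mm: a listed point, or the origin of a listed thing).
Readings, each from a call of its own:
- telemetry.current_t(): time.
- telemetry.current_joints(): joint angles.
- telemetry.current_dq(): joint speeds.
- telemetry.current_joint_efforts(): joint torques, N m.
- telemetry.current_ee_pos(): TCP position.
- telemetry.current_tool_rot(): TCP orientation.
- telemetry.current_wrist_force(): force on the tool from outside, world axes, zero at the start.
- telemetry.current_torque(): the same for the moment, N m.
- telemetry.current_opening(): finger opening in m.
- telemetry.current_finger_force(): force on a finger pad.
Only numpy, scipy, OpenCV 4.12 (cv2) and the standard library are available. Lean on these libraries where they do the work, as an engineer would, in place of code of your own. Each camera call takes 0.05 s, during which the arm holds its last target. There are 200 camera calls.

## Working session

There is one attempt and no reset: what is moved stays moved. The work goes in short steps, each a Python script; the robot and the scene stay as the last script left them, time stands still between calls to the robot, and variables do not carry over. Pictures are saved under pics/ and viewed, at most 14 in all, crops included, and the job is handed in when it is done.

```bash
ls; mkdir -p pics; python3 - <<'E'
from plant import r, vision, models, telemetry
import cv2
for c in ("scene","top"):
    im=vision.snapshot(c); cv2.imwrite(f"pics/{c}0.png",im[:,:,::-1])
    k=vision.get_calibration(c); print(c,k)
for n in ["red_knob_mid","brass_bush_mid","profile_mid","black_knob_mid","white_buffer_mid","yellow_knob_mid","hex_nut_mid","green_tray","blue_tray"]:
  for c in ("scene","top"):
    print(n,c,[(d["at"].round(3).tolist() if hasattr(d["at"],"round") else d["at"],round(d["score"],2)) for d in models.mark_of(n,c)])
print(telemetry.current_t())
E
```

```text
pics
scene {'fx': 502.8335887847969, 'fy': 502.8335887847969, 'cx': 281.66822887778363, 'cy': 210.93799088369735, 'position': array([ 0.93152828, -0.67311848,  0.81568112]), 'orientation': array([-0.38179983,  0.88717969,  0.23757481, -0.10343741])}
top {'fx': 409.5729759942019, 'fy': 409.5729759942019, 'cx': 277.43184003641755, 'cy': 204.61612867329941, 'position': array([ 0.32975921, -0.01941074,  0.99626501]), 'orientation': array([-0.08261236,  0.76419373, -0.63606026,  0.06790057])}
red_knob_mid scene [([0.3824, -0.2212, 0.0227], 0.93), ([0.5313, -0.2105, 0.019], 0.75), ([0.4637, -0.2544, 0.0297], 0.73)]
red_knob_mid top [([0.3856, -0.2218, 0.0177], 0.68), ([0.4615, -0.2575, 0.0293], 0.57), ([0.5292, -0.2146, 0.0257], 0.57)]
brass_bush_mid scene [([0.464, -0.2559, 0.0337], 0.51)]
brass_bush_mid top [([0.475, 0.0109, 0.0288], 0.9)]
profile_mid scene []
profile_mid top [([0.453, -0.3405, 0.0303], 0.75)]
black_knob_mid scene [([0.4415, 0.1309, 0.0303], 0.65)]
black_knob_mid top [([0.4453, 0.1336, 0.0328], 0.76), ([0.454, -0.3432, 0.0295], 0.21)]
white_buffer_mid scene [([0.4629, -0.1124, 0.0274], 0.95)]
white_buffer_mid top [([0.4634, -0.1119, 0.0283], 0.52)]
yellow_knob_mid scene [([0.488, 0.2328, 0.0304], 0.7)]
yellow_knob_mid top [([0.4858, 0.2333, 0.0308], 0.65), ([0.6517, 0.1535, -0.0031], 0.46)]
hex_nut_mid scene [([0.4606, 0.3707, 0.0312], 0.78)]
hex_nut_mid top [([0.4596, 0.3704, 0.0329], 0.67)]
green_tray scene [([0.6506, 0.1583, -0.003], 0.81)]
green_tray top [([0.6523, 0.1556, -0.0031], 0.94)]
blue_tray scene [([0.6584, -0.1334, 0.001], 0.8), ([0.4575, 0.3722, 0.0296], 0.18)]
blue_tray top [([0.6511, -0.1355, -0.0034], 0.88), ([0.4582, 0.3717, 0.0331], 0.7)]
1.0
```

View pics/scene0.png

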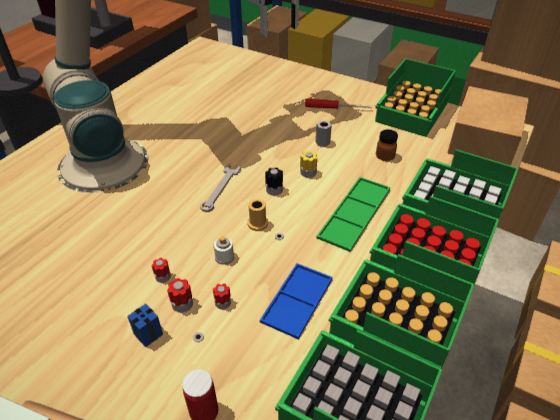

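View pics/top0.png

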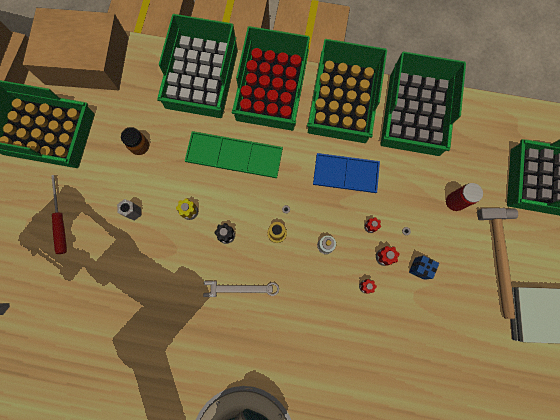

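The large red knob is the middle one (scene 180,294; top 388,255); the two beside it are small look-alikes. The trays show at top (234,154) and (346,173), the profile at (425,267). Next I measure the yaws of the trays and the profile.

```bash
cat > h.py <<'E'
import numpy as np, cv2
from scipy.spatial.transform import Rotation as R
from plant import r, gripper_to, inverse_kinematics, vision, models, telemetry
def cam(c):
    k=vision.get_calibration(c); K=np.array([[k["fx"],0,k["cx"]],[0,k["fy"],k["cy"]],[0,0,1]])
    q=k["orientation"]; return K,R.from_quat(q,scalar_first=True).as_matrix(),np.array(k["position"])
def pix(p,c):
    K,M,t=cam(c); u=K@M.T@(np.array(p)-t); return u[:2]/u[2]
def on_plane(uv,z,c):
    K,M,t=cam(c); uv=np.atleast_2d(uv); d=(M@np.linalg.inv(K)@np.c_[uv,np.ones(len(uv))].T).T
    return (t+d*((z-t[2])/d[:,2])[:,None])[:,:2]
def rectify(im,c,x0,y0,half,z,n):
    "metric crop: right = +x, down = -y"
    w=np.array([[x0-half,y0+half],[x0+half,y0+half],[x0+half,y0-half],[x0-half,y0-half]])
    src=np.float32([pix([*a,z],c) for a in w]); dst=np.float32([[0,0],[n,0],[n,n],[0,n]])
    return cv2.warpPerspective(im,cv2.getPerspectiveTransform(src,dst),(n,n),flags=cv2.INTER_CUBIC)
def rect(mask,z,c):
    m=max(cv2.findContours(mask.astype(np.uint8),0,2)[0],key=cv2.contourArea)[:,0]
    return cv2.minAreaRect((on_plane(m,z,c)*1000).astype(np.float32))
E
python3 - <<'E'
from h import *
im=vision.snapshot("top"); sc=vision.snapshot("scene")
for n,z in (("green_tray",.009),("blue_tray",.009),("profile_mid",.06)):
    d=models.regions_of(n,"top"); print(n,[(round(e["score"],2),rect(e["pixels"],z,"top")) for e in d[:2]])
def tile(i,c,p,half=.045): return rectify(i,c,p[0],p[1],half,.06,260)
ps=[(.463,-.256),(.475,.011),(.453,-.3415)]
a=np.vstack([np.hstack([tile(im,"top",p) for p in ps]),np.hstack([tile(sc,"scene",p) for p in ps])])
for i in range(3):
  for j in range(2): cv2.drawMarker(a,(130+260*i,130+260*j),(255,0,255),0,12)
cv2.imwrite("pics/c1.png",a[:,:,::-1])
print(on_plane([[200,113],[270,125],[345,138],[420,152]],0.08,"top"))
E
```

```text
green_tray [(0.92, ((650.50146484375, 154.62364196777344), (241.5168914794922, 91.40524291992188), 89.27019500732422))]
blue_tray [(0.84, ((653.4845581054688, -133.71592712402344), (85.00289154052734, 160.6458740234375), 2.673736095428467))]
profile_mid [(0.83, ((447.67987060546875, -333.590087890625), (57.26814651489258, 49.6207275390625), 78.10547637939453)), (0.47, ((633.248291015625, 145.70057678222656), (225.86451721191406, 79.99598693847656), 89.87712860107422))]
[[ 0.71376904  0.2422963 ]
 [ 0.71394891  0.07084397]
 [ 0.71378291 -0.11030238]
 [ 0.71114742 -0.28905231]]
```

View pics/c1.png

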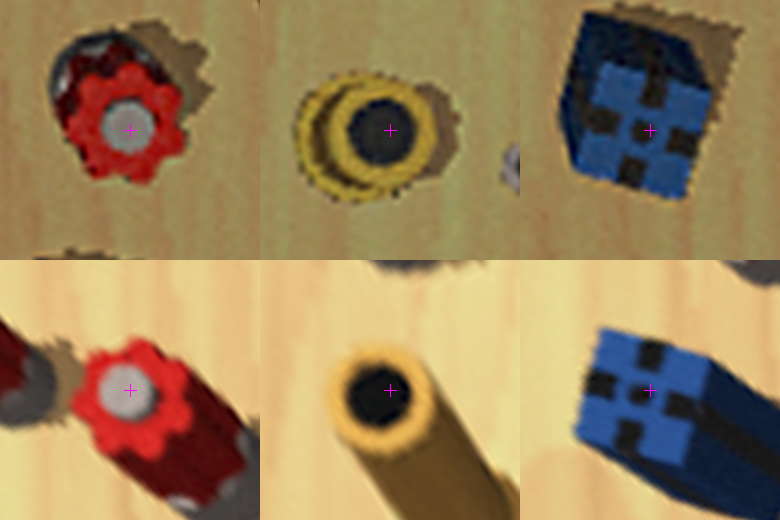

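Rectified crops: red knob top centre at (128,128), bush at (381,131) about 3 mm low in x, profile face centred at (645,131) with yaw about -15°. Picking the red knob first, then checking.

```bash
cat >> h.py <<'E'
def down(yaw):
    return (R.from_euler("z",yaw)*R.from_euler("x",np.pi)).as_quat(scalar_first=True)
def pose(x,y,z,yaw):
    "tool-down orientation, taking the half turn that needs less of joint 6"
    qs=[down(yaw),down(yaw+np.pi)]; js=[inverse_kinematics([x,y,z],q) for q in qs]
    return min((q for q,j in zip(qs,js) if j is not None),key=lambda q:abs(js[qs.index(q)][5]) if False else 0) if False else min([(abs(j[5]),i) for i,j in enumerate(js) if j is not None])[1],qs
def go(x,y,z,yaw):
    i,qs=pose(x,y,z,yaw); r.move_to([x,y,z],qs[i])
G=(.651,.156,np.radians(-.7)); B=(.652,-.135,np.radians(2.7)); UP=.165
def slot(t,off): return t[0]-off*np.sin(t[2]),t[1]+off*np.cos(t[2]),t[2]
def pick_place(p,pyaw,zg,tray,off,w,f=25):
    z=zg+.006
    gripper_to(w+.022); go(*p,UP,pyaw)
    if r.move_l([*p,z],vel=.2,guard=15): print("HIT on descent",telemetry.current_ee_pos())
    gripper_to(w-.01,f); print("grip",telemetry.current_opening(),telemetry.current_finger_force())
    r.move_l([*p,UP],vel=.2)
    x,y,yaw=slot(tray,off); go(x,y,UP,yaw)
    print("held",telemetry.current_opening())
    r.move_l([x,y,z+.012],vel=.25)
    print("touch",r.move_l([x,y,z+.001],vel=.03,guard=4),telemetry.current_ee_pos()[2]-z)
    gripper_to(w+.022); r.move_l([x,y,UP],vel=.25)
    print("t",telemetry.current_t())
E
python3 - <<'E'
s=open('h.py').read()
i=s.index("def pose");j=s.index("def go")
s=s[:i]+'''def pose(x,y,z,yaw):
    "tool-down orientation, taking the half turn that needs less of joint 6"
    c=[(q,inverse_kinematics([x,y,z],q)) for q in (down(yaw),down(yaw+np.pi))]
    return min((e for e in c if e[1] is not None),key=lambda e:abs(e[1][5]))[0]
'''+s[j:]
s=s.replace("    i,qs=pose(x,y,z,yaw); r.move_to([x,y,z],qs[i])","    r.move_to([x,y,z],pose(x,y,z,yaw))")
open('h.py','w').write(s)
E
python3 - <<'E'
from h import *
pick_place((.462,-.2555),0,.037,G,-.078,.044)
a=vision.snapshot("scene"); cv2.imwrite("pics/s1.png",a[:,:,::-1])
E
```

```text
grip 0.04375570802078133 25.001059770584106
held 0.043567930975777214
touch True 0.0036357430386350018
t 11.025
```

View pics/s1.png

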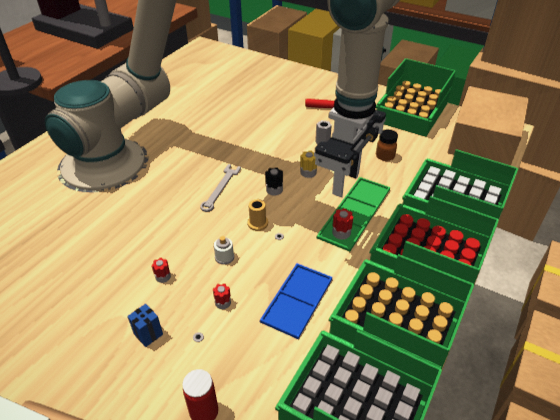

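The red knob stands upright at (343,221) in the near green compartment. Doing the other four.

```bash
python3 - <<'E'
from h import *
pick_place((.472,.010),0,.035,G,0,.038,30)
pick_place((.4515,-.3415),np.radians(-15.5),.034,G,.078,.040)
pick_place((.4434,.1323),0,.037,B,.039,.044)
pick_place((.4632,-.1121),0,.028,B,-.039,.040)
go(.35,-.05,.3,0)
a=vision.snapshot("scene"); cv2.imwrite("pics/s2.png",a[:,:,::-1])
a=vision.snapshot("top"); cv2.imwrite("pics/t2.png",a[:,:,::-1])
E
```

```text
grip 0.03767113807216847 30.001209676265717
held 0.0374691426833885
touch True 0.003653662545693298
t 20.5583
grip 0.039677316837413046 24.999348521232605
held 0.0398751197711285
touch True 0.003687438702481921
t 29.3417
grip 0.043689586249167536 25.00092476606369
held 0.0438188824260054
touch True 0.0035902029693399146
t 37.025
grip 0.039520410285394755 25.000921189785004
held 0.03975989556583015
touch True 0.0034427469655094814
t 43.2417
```

View pics/s2.png

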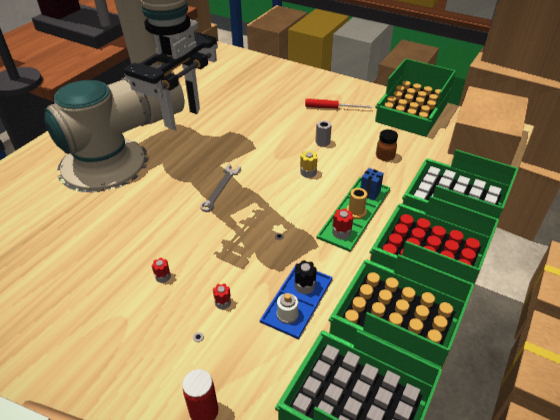

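View pics/t2.png

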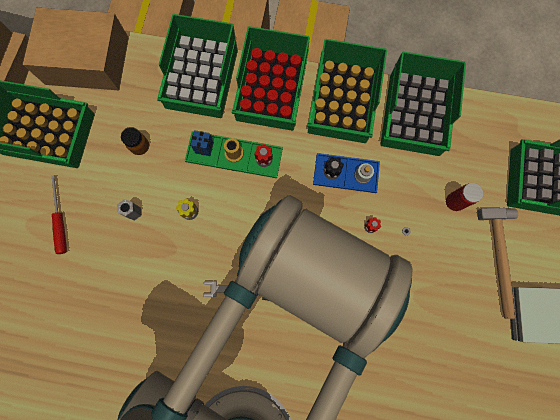

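All five parts stand upright in compartments of their own: green tray at scene (343,221), (359,200) and (373,183), blue tray at (305,275) and (288,307). The yellow knob (309,163) and the nut (323,132) have not moved. Handing in.

```bash
python3 -c "
from h import *
print(r.sign_off(), telemetry.current_t())"
```

```text
the job is handed in; nothing more can be done
the job is handed in; nothing more can be done
```

The job is handed in at about 45 s: red knob, brass bush and blue profile stand upright in the green tray, black knob and white buffer in the blue one, and the yellow knob and hex nut were left where they stood.

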